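# Throw the used-up glue stick into the desk bin with the sprung flap

### The job

The yellow glue stick standing on the right front part of the desk (not the one at the back by the mug) is used up: throw it away in the grey desk bin. Pushing straight into the sloping mouth, hold the bin's orange sprung flap open and let go only when the stick is almost all the way in, so that it drops wholly inside and the flap springs fully shut again. Leave the white correction-fluid bottle and dark blue ink bottle near it, the stapler and the calculator where they are.

Things in the scene. Friction and masses are not known exactly. Their poses are not given: they have to be found in the camera images.
- glue_center (a point): Centre of the loose yellow glue stick, a round stick with shut cap, 27 mm diameter, 94 mm tall, 35 g, standing upright on the desk at the right front near the two small bottles; the point lies on its axis, 47 mm above its foot; z runs along the stick. Best gripped near its top. (A like one at the back of the desk is only part of the room.)
- bin: Grey hollow desk bin, fixed; 220 mm deep (its x), 200 mm wide (its y), walls 4 mm. Origin: centre of its underside; front (clear window) faces its own -x, turned to the right. Front wall 165 mm high; from its top edge a panel 136 mm long slopes up to the back at 30 degrees from level to 233 mm height, 8 mm behind the origin; behind that the top is level. The mouth is in the sloping panel.
- bin_mouth (a point): Centre of the mouth, in the panel's outer face: 51 mm in front of the bin's origin, 199 mm above the desk. Axes as the bin's. The mouth is 100 mm along the slope by 156 mm along y, closed by the orange flap. Straight into the mouth is (0.5, 0, -0.866) in the bin's frame: 30 degrees from vertical, down and to the back.
- flap (a joint): Orange flap over the mouth, 96 mm along the slope, 148 mm wide, hinged at the mouth's upper edge, swings inward only. 0 = shut (flush), grows as pushed in, stop at 1.25 rad. Its spring takes 1.5 to 5 N at mid-mouth and pinches what is in the mouth: push the stick and fingertips in (fingers can go 60 mm past the panel) until the stick's top is within 10 mm of the panel, and let go there.
- fluid: White correction-fluid bottle, 35 mm diameter, 66 mm tall, upright, loose; origin at its foot. Leave it.
- ink: Dark blue bottle of stamp ink, 47 mm diameter, 56 mm tall, upright, loose; origin at its foot. Leave it.
- stapler_b: Blue desk stapler, 147 x 36 x 44 mm, loose, at the right; origin at the centre of its underside. Leave it.
- calc: Dark calculator, 118 x 68 x 16 mm, lying loose at the left; origin at the centre of its underside. Leave it.
Not all that is in view belongs to the job. Of the things that look like the part that bears glue_center, the largest one is meant.

How it is judged (in metres and radians):
On the way:
1. the flap is held open with the glue stick in the mouth (value of joint flap above 0.3 rad and distance between glue_center and bin_mouth below 0.08 m), for 0.1 s.
At the end, for the whole second after the job is handed in: The glue stick lies inside the bin (its centre between the walls and less than 90 mm above the desk), at rest (under 0.03 m/s), and the flap is shut (under 0.06 rad) (x of glue_center in the frame of bin between -0.105 and 0.105 m and y of glue_center in the frame of bin between -0.095 and 0.095 m and z of glue_center in the frame of bin between 0 and 0.09 m and value of joint flap below 0.06 rad and linear speed of glue below 0.03 m/s); the robot touches nothing.
It fails at once if a bystander (fluid bottle, ink bottle, stapler, calculator) is moved more than 30 mm (distance of any of fluid, ink, stapler_b, calc from where it was at the start of the episode above 0.03 m).
It also fails if it takes over 40 s, if anything falls off the work surface, if the arm or the gripper's body presses on something with over 40 N, if the wrist force passes 120 N, or if a joint passes its speed limit or range.

### The arm

A 6-joint arm with a two-finger parallel gripper is mounted at the origin on a cart in front of the work surface, level with it; the furniture and walls round the work are solid. World frame = base frame: x ahead of the robot, y to its left, z up, the work surface at z = 0. Lengths are in mm, angles in rad, forces in N, time in s.
With the tool pointing down it reaches from about 325 to 775 mm from the base axis. Payload 5.5 kg.
Tool frame: the origin (TCP) lies at the very end of the fingers, on their centre line; the grasp point (between the pads) lies 19 mm behind it; z points along the fingers, y is the line along which they close (so a half turn about z gives the same grasp; the last joint's range is limited). The gripper opens to 88 mm and grips with 3 to 60 N. Pads are 20 mm wide; open, the fingers measure 115 mm over their backs; the gripper's body (75 mm by 178 mm) begins 61 mm behind the grasp point.
Start: joints at [1.185, 0.091, 1.231, -0, 1.82, -0.057], TCP at [193.749, 567.871, 222.631] pointing down, gripper open.
Joint ranges: [-2.87, 2.87], [-0.86, 2.18], [0.17, 2.46], [-1.51, 4.65], [0.06, 2.69], [-2.65, 2.65]. Speed limits (rad/s): [2.57, 2.57, 3.01, 3.14, 3.14, 3.14].

### API

Orientations are given as a 3x3 rotation matrix whose columns are the frame's x, y, z axes.
In Python, from station import manip, cams, order gives the robot as it stands.
- The arm moves only by the tool apply_moves, never from a script. Its argument "deltas" is a list of rows, each an object of numbers: "x", "y", "z": the shift along the tool's x, y, z in mm; "roll": the turn about the tool's z in rad. A call has 1 to 20 rows; each row is the pose to reach, as a shift and turn from the pose commanded when the call began, along the tool's axes at that moment; what a row does not reach only later rows make up. A row lasts 1/12 s, in which the tool goes at most 41.7 mm and 7.16 degrees, less where a joint would pass 70% of its speed; a pose out of reach is approached as far as the arm can. A call with a gripper value outside its range is refused whole. "hand" is the opening, from 0 (shut) to 1 (fully open), set as the call begins (left out, the last holds). The fingers move at their own pace and stop on an object; the grip force is fixed at half the most. Time passes only in rows, so rows that repeat a pose let the fingers close. It gives the time, the measured TCP pose, the force, the opening and the grip force at its end, in the units of the state.
- manip.state(): the state, without advancing time (a new reading comes with each control period).
- cams.grab_frame(name): name is "scene" or "top"; returns (picture, depth): 384x512x3 uint8, red, green, blue; 384x512 float32, mm along the optical axis (not along the pixel's ray), 0 where there is no reading.
- cams.get_calibration(name): a dict with "camera_matrix" (3x3 intrinsics, pixels), "rvec" (rotation vector, rad) and "tvec" (3), from world to camera coordinates, as OpenCV has them. Camera axes: x right, y down, z forward; pixel columns grow to the right and rows downward; lengths in mm; the calibration is good to about 2 mm. A picture is of the moment at which its call begins. get_calibration takes no time and is no camera call.
- order.sign_off(): hands the job in; it is judged then, once.
The state is a dict: "time_s": time; "joint_pos": joint angles; "joint_vel": joint speeds; "effort": joint torques, N m; "tcp_pos": TCP position; "tcp_rot": TCP orientation; "wrist_force": force on the tool from outside, world axes, zero at the start; "moment": the same for the moment, N m; "grip_width": opening from 0.0 (shut) to 1.0 (fully open); "gripper_force": force on a finger pad.
Only numpy, scipy, OpenCV 4.12 (cv2) and the standard library are available. Lean on these libraries where they do the work, as an engineer would, in place of code of your own. Each camera call takes 0.05 s, during which the arm holds its last target. There are 200 camera calls.

## Working session

There is one attempt and no reset: what is moved stays moved. The work goes in short steps, Python scripts to look and compute and a tool call to move; the robot and the scene stay as the last step left them, time stands still between calls to the robot, and variables do not carry over. Pictures are saved under pics/ and viewed, at most 10 in all, crops included, and the job is handed in when it is done.

Besides the shell and the picture viewer there is one more tool, called after ">>>" by a JSON object that holds its "name" and its "arguments". apply_moves: Moves the arm, as the interface text tells. Its arguments: {"type":"object","properties":{"deltas":{"type":"array"},"hand":{"type":"number"}},"required":["deltas"]}

```bash
mkdir -p pics
cat > h.py <<'E'
import numpy as np, cv2
from station import manip, cams, order
def grab(n,f=None):
    p,d=cams.grab_frame(n)
    if f: cv2.imwrite('pics/'+f,p[:,:,::-1])
    return p,d
def cal(n):
    c=cams.get_calibration(n); K=np.array(c["camera_matrix"],float);R=cv2.Rodrigues(np.array(c["rvec"],float))[0];t=np.array(c["tvec"],float).ravel()
    return K,R,t
def pts(n,d):
    K,R,t=cal(n);v,u=np.indices(d.shape)
    P=np.stack([(u-K[0,2])/K[0,0]*d,(v-K[1,2])/K[1,1]*d,d],-1)
    return (P-t)@R
def ray(n,u,v,z):
    K,R,t=cal(n);c=-R.T@t;r=R.T@np.linalg.solve(K,[u,v,1.]);return c+r*(z-c[2])/r[2]
def proj(n,p):
    K,R,t=cal(n);q=K@(R@np.array(p,float)+t);return q[:2]/q[2]
E
python3 - <<'E'
from h import *
a,_=grab('scene');b,_=grab('top')
cv2.imwrite('pics/a.png',np.vstack([a,b])[:,:,::-1][:, :]) if 0 else cv2.imwrite('pics/a.png',a[:,:,::-1]);cv2.imwrite('pics/b.png',b[:,:,::-1])
for n in('scene','top'):
    K,R,t=cal(n);print(n,-R.T@t,R[2])
print(manip.state()['tcp_rot'])
E
```

```text
scene [-192.76991901 -602.97436087 1189.11448702] [ 0.5344711   0.44673332 -0.71747473]
top [ 444.3503536    68.42641222 1472.08465489] [ 0.08362232  0.00373248 -0.99649053]
[[-9.46426537e-01  3.22918560e-01 -6.42604909e-04]
 [ 3.22919186e-01  9.46425199e-01 -1.59422561e-03]
 [ 9.33724408e-05 -1.71632688e-03 -9.99998523e-01]]
```

View pics/a.png

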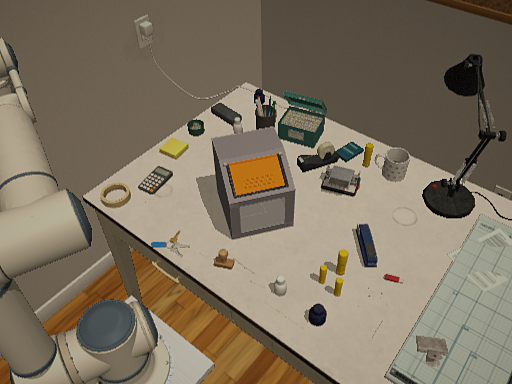

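View pics/b.png

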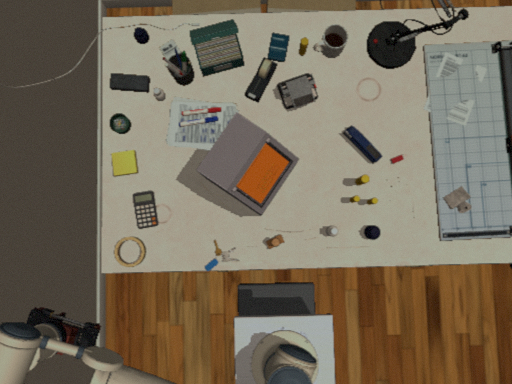

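The scene view shows yellow candidates at (342,262) large, (323,274) and (338,287) small, and (368,154) at the back by the mug. In the top view they are at (363,180), (355,199), (374,200) and (304,45). I choose (342,262)/(363,180), the largest at the front. The bin's orange flap is at (258,174) in scene and (265,173) in top.

Run:
```python
from h import *
for n,box in(('scene',(300,230,370,320)),('top',(340,165,390,215))):
    p,d=grab(n); P=pts(n,d); h=cv2.cvtColor(p,cv2.COLOR_RGB2HSV)
    if n=='scene': cv2.imwrite('pics/c.png',cv2.resize(p[220:340,250:420,::-1],None,fx=4,fy=4,interpolation=2))
    m=((h[...,0]>18)&(h[...,0]<34)&(h[...,1]>140)&(h[...,2]>60)).astype(np.uint8)
    k,l,s,c=cv2.connectedComponentsWithStats(m)
    for i in range(1,k):
        x,y,w,hh,A=s[i]
        if A>8 and box[0]-20<x<box[2]+20 and box[1]-20<y<box[3]+20:
            q=P[(l==i)&(d>0)]; top=q[q[:,2]>q[:,2].max()-6]
            print(n,s[i],c[i].round(1),'zmax',q[:,2].max().round(1),'topmean',top.mean(0).round(1),len(top))
    o=((h[...,0]>5)&(h[...,0]<17)&(h[...,1]>200)&(h[...,2]>120)).astype(np.uint8)
    k,l,s,c=cv2.connectedComponentsWithStats(o);i=1+s[1:,4].argmax()
    mm=(l==i)&(d>0);q=P[mm];ce=q.mean(0);U,S,V=np.linalg.svd(q-ce,full_matrices=False)
    cn=cv2.findContours((l==i).astype(np.uint8),0,2)[0][0]
    print(n,'flap',s[i],ce.round(1),'normal',V[2].round(3)*np.sign(V[2][2]))
    r=cv2.minAreaRect(cn);b=cv2.boxPoints(r)
    nn=V[2]
    K,R,t=cal(n);C=-R.T@t
    for u,v in b:
        ry=R.T@np.linalg.solve(K,[u,v,1.]);X=C+ry*((ce-C)@nn)/(ry@nn);print('  corner',(u,v),X.round(1))
    # all tall-ish objects near stick
    if n=='top':
        e=(P[...,2]>18)&(d>0);e=e.astype(np.uint8);k,l,s,c=cv2.connectedComponentsWithStats(e)
        for i in range(1,k):
            if s[i][4]>15:
                q=P[l==i];print(' obj',s[i],'z',q[:,2].max().round(),q.min(0).round()[:2],q.max(0).round()[:2])
```

```text
scene [336 250  12  25 216] [341.5 261.7] zmax 96.8 topmean [ 577.3 -264.4   93.3] 47
scene [319 265   8  19 115] [322.5 273.5] zmax 73.1 topmean [ 516.4 -241.    70.3] 15
scene [334 278   9  18 119] [337.9 286.4] zmax 74.5 topmean [ 509.7 -296.    70.3] 17
scene flap [229 154  48  12  97] [612.6  87.1 221.7] normal [0.452 0.639 0.623]
  corner (np.float32(228.88461), np.float32(163.4231)) [545.1 118.6 238.3]
  corner (np.float32(276.0), np.float32(154.00003)) [662.2  37.5 236.5]
  corner (np.float32(276.3846), np.float32(155.9231)) [684.7  52.8 204.6]
  corner (np.float32(229.26923), np.float32(165.34616)) [563.8 135.9 207. ]
top [356 175  13  10  68] [363.1 179.1] zmax 97.6 topmean [ 577.4 -261.6   94. ] 29
top [350 196  10   6  37] [355.1 198.7] zmax 76.5 topmean [ 517.5 -235.7   72.4] 7
top [367 198  10   6  36] [372.6 200.4] zmax 75.3 topmean [ 510.5 -290.9   71.8] 11
top flap [ 237  144   52   59 1470] [589.7  56.  199.6] normal [-0.289 -0.411  0.864]
  corner (np.float32(236.32985), np.float32(185.98135)) [552.8 131.1 223. ]
  corner (np.float32(265.48846), np.float32(143.2847
[... 1318 characters left out ...]
08] z 35.0 [773. 196.] [805. 326.]
 obj [115 118  13  11  77] z 33.0 [772. 497.] [805. 538.]
 obj [345 125  38  37 445] z 51.0 [ 637. -335.] [ 759. -219.]
 obj [112 150  26  26 484] z 32.0 [617. 465.] [699. 547.]
 obj [357 174  13  11  99] z 98.0 [ 565. -275.] [ 591. -248.]
 obj [351 195   9   7  48] z 77.0 [ 509. -246.] [ 528. -228.]
 obj [369 197   9   7  52] z 75.0 [ 501. -303.] [ 520. -284.]
 obj [327 225  12  11  99] z 71.0 [ 403. -182.] [ 435. -148.]
 obj [366 225  15  15 180] z 63.0 [ 387. -316.] [ 432. -272.]
 obj [115 237  31  30 299] z 32.0 [321. 441.] [415. 537.]
 obj [266 237  18  12  95] z 74.0 [367.  -5.] [402.  50.]
 obj [ 259  337   58   47 1978] z 247.0 [-54. -98.] [99. 82.]
```

View pics/c.png

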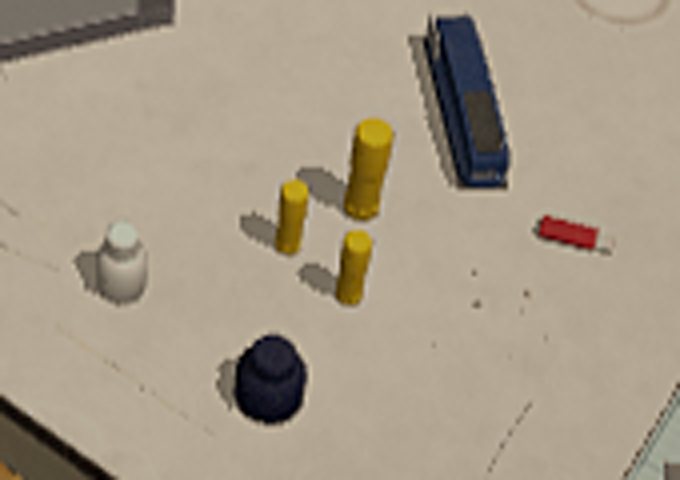

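>>> {"name": "apply_moves", "arguments": {"deltas": [{"z":-35},{"z":-70},{"z":-100},{"x":-30,"y":-30,"z":-100,"roll":0.1},{"x":-60,"y":-60,"z":-100,"roll":0.2},{"x":-631,"y":-662,"z":-100,"roll":1.86},{"x":-631,"y":-662,"z":-100,"roll":1.86},{"x":-631,"y":-662,"z":-100,"roll":1.86},{"x":-631,"y":-662,"z":-100,"roll":1.86},{"x":-631,"y":-662,"z":-100,"roll":1.86},{"x":-631,"y":-662,"z":-100,"roll":1.86},{"x":-631,"y":-662,"z":-100,"roll":1.86},{"x":-631,"y":-662,"z":-100,"roll":1.86},{"x":-631,"y":-662,"z":-100,"roll":1.86},{"x":-631,"y":-662,"z":-100,"roll":1.86},{"x":-631,"y":-662,"z":-100,"roll":1.86},{"x":-631,"y":-662,"z":-100,"roll":1.86},{"x":-631,"y":-662,"z":-100,"roll":1.86},{"x":-631,"y":-662,"z":-100,"roll":1.86},{"x":-631,"y":-662,"z":-100,"roll":1.86}], "hand": 0.6}}

```text
$.deltas[0]: bad value
```

>>> {"name": "apply_moves", "arguments": {"deltas": [{"x":0,"y":0,"z":-35,"roll":0},{"x":0,"y":0,"z":-70,"roll":0},{"x":0,"y":0,"z":-100,"roll":0},{"x":-30,"y":-30,"z":-100,"roll":0.1},{"x":-60,"y":-60,"z":-100,"roll":0.2},{"x":-631,"y":-662,"z":-100,"roll":1.86},{"x":-631,"y":-662,"z":-100,"roll":1.86},{"x":-631,"y":-662,"z":-100,"roll":1.86},{"x":-631,"y":-662,"z":-100,"roll":1.86},{"x":-631,"y":-662,"z":-100,"roll":1.86},{"x":-631,"y":-662,"z":-100,"roll":1.86},{"x":-631,"y":-662,"z":-100,"roll":1.86},{"x":-631,"y":-662,"z":-100,"roll":1.86},{"x":-631,"y":-662,"z":-100,"roll":1.86},{"x":-631,"y":-662,"z":-100,"roll":1.86},{"x":-631,"y":-662,"z":-100,"roll":1.86},{"x":-631,"y":-662,"z":-100,"roll":1.86},{"x":-631,"y":-662,"z":-100,"roll":1.86},{"x":-631,"y":-662,"z":-100,"roll":1.86},{"x":-631,"y":-662,"z":-100,"roll":1.86}], "hand": 0.6}}

```text
time_s: 1.87
tcp_pos: [491.5, -77.2, 322.6]
tcp_rot: [[0.582, 0.813, 0.0], [0.813, -0.582, 0.0], [0.0, 0.0, -1.0]]
wrist_force: [0.5, 1.6, 0.2]
grip_width: 0.6
gripper_force: 0.0
```

>>> {"name": "apply_moves", "arguments": {"deltas": [{"x":-101,"y":178,"z":0,"roll":0},{"x":-101,"y":178,"z":0,"roll":0},{"x":-101,"y":178,"z":0,"roll":0},{"x":-101,"y":178,"z":0,"roll":0},{"x":-101,"y":178,"z":0,"roll":0},{"x":-101,"y":178,"z":0,"roll":0},{"x":-101,"y":178,"z":40,"roll":0},{"x":-101,"y":178,"z":80,"roll":0},{"x":-101,"y":178,"z":120,"roll":0},{"x":-101,"y":178,"z":160,"roll":0},{"x":-101,"y":178,"z":190,"roll":0},{"x":-101,"y":178,"z":195,"roll":0},{"x":-101,"y":178,"z":195,"roll":0}]}}

```text
time_s: 2.95
tcp_pos: [576.3, -259.4, 124.8]
tcp_rot: [[0.579, 0.815, -0.005], [0.815, -0.579, 0.003], [-0.001, -0.006, -1.0]]
wrist_force: [0.0, -0.6, 0.6]
grip_width: 0.597
gripper_force: 0.0
```

Run:
```python
from h import *
print(manip.state()['tcp_pos'])
p,d=grab('scene');cv2.imwrite('pics/d.png',cv2.resize(p[160:340,230:430,::-1],None,fx=3,fy=3,interpolation=2))
```

```text
[ 576.30880705 -259.39378864  124.83497818]
```

View pics/d.png

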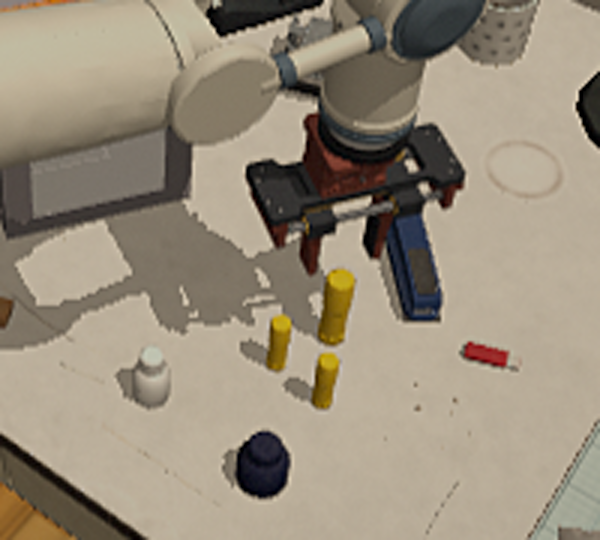

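The open fingers sit above and either side of the large stick (crop 340,280). The stick and its neighbours have not moved.

>>> {"name": "apply_moves", "arguments": {"deltas": [{"x":0,"y":0,"z":0,"roll":0},{"x":0,"y":0,"z":0,"roll":0},{"x":0,"y":0,"z":15,"roll":0},{"x":0,"y":0,"z":30,"roll":0},{"x":0,"y":0,"z":45,"roll":0},{"x":0,"y":0,"z":58,"roll":0},{"x":0,"y":0,"z":64,"roll":0},{"x":0,"y":0,"z":64,"roll":0},{"x":0,"y":0,"z":64,"roll":0}]}}

```text
time_s: 3.75
tcp_pos: [578.0, -260.6, 64.5]
tcp_rot: [[0.579, 0.815, 0.001], [0.815, -0.579, -0.0], [0.0, 0.001, -1.0]]
wrist_force: [-0.2, 0.1, 0.8]
grip_width: 0.607
gripper_force: 0.0
```

>>> {"name": "apply_moves", "arguments": {"deltas": [{"x":0,"y":0,"z":0,"roll":0},{"x":0,"y":0,"z":0,"roll":0},{"x":0,"y":0,"z":0,"roll":0},{"x":0,"y":0,"z":0,"roll":0},{"x":0,"y":0,"z":0,"roll":0},{"x":0,"y":0,"z":0,"roll":0}], "hand": 0}}

```text
time_s: 4.25
tcp_pos: [578.0, -260.6, 64.3]
tcp_rot: [[0.579, 0.815, 0.001], [0.815, -0.579, -0.001], [0.0, 0.001, -1.0]]
wrist_force: [0.2, 0.1, 1.1]
grip_width: 0.305
gripper_force: 29.9
```

>>> {"name": "apply_moves", "arguments": {"deltas": [{"x":0,"y":0,"z":-20,"roll":0},{"x":0,"y":0,"z":-50,"roll":0},{"x":0,"y":0,"z":-85,"roll":0},{"x":0,"y":0,"z":-120,"roll":0},{"x":0,"y":0,"z":-155,"roll":0},{"x":20,"y":-17,"z":-190,"roll":0},{"x":40,"y":-34,"z":-215,"roll":0},{"x":60,"y":-52,"z":-226,"roll":0},{"x":82,"y":-71,"z":-226,"roll":0},{"x":104,"y":-90,"z":-226,"roll":0},{"x":126,"y":-109,"z":-226,"roll":0},{"x":148,"y":-128,"z":-226,"roll":0},{"x":168,"y":-146,"z":-226,"roll":0},{"x":185,"y":-160,"z":-226,"roll":0},{"x":195,"y":-169,"z":-226,"roll":0},{"x":199,"y":-172,"z":-226,"roll":0},{"x":199,"y":-172,"z":-226,"roll":0},{"x":199,"y":-172,"z":-226,"roll":0},{"x":199,"y":-172,"z":-226,"roll":0}]}}

```text
time_s: 5.83
tcp_pos: [553.0, 0.3, 289.4]
tcp_rot: [[0.581, 0.814, -0.0], [0.814, -0.581, -0.0], [-0.001, -0.0, -1.0]]
wrist_force: [-0.4, -0.1, 0.3]
grip_width: 0.303
gripper_force: 29.9
```

Run:
```python
from h import *
s=manip.state();print(s['tcp_pos'],s['joint_pos'])
p,d=grab('scene');cv2.imwrite('pics/e.png',cv2.resize(p[80:280,150:400,::-1],None,fx=3,fy=3,interpolation=2))
P=pts('scene',d);h=cv2.cvtColor(p,cv2.COLOR_RGB2HSV)
m=(h[...,0]>18)&(h[...,0]<34)&(h[...,1]>140)&(h[...,2]>60)&(P[...,2]>190)&(d>0)&(P[...,0]<620)
q=P[m];print(len(q),q.min(0),q.max(0),q.mean(0))
```

```text
[5.52977718e+02 2.76372898e-01 2.89423221e+02] [-6.07258999e-02 -1.13275924e-02  1.21685161e+00 -5.04818664e-04
  1.93636804e+00  5.58452659e-01]
303 [501.08380697 -45.34174339 192.45488152] [615.66891204  27.23640185 404.74543963] [547.30201031  -6.81769901 298.02174224]
```

View pics/e.png

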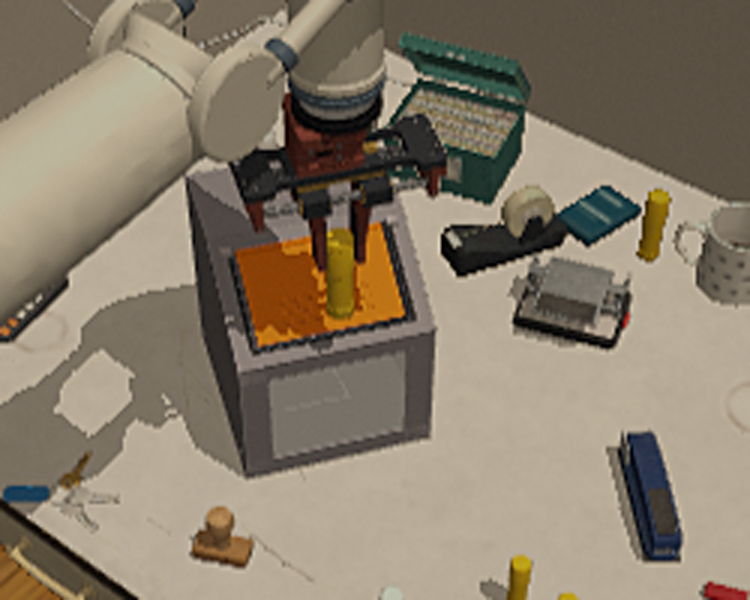

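The stick is held upright above the front half of the orange flap (crop 340,275), with its foot clear of the panel.

>>> {"name": "apply_moves", "arguments": {"deltas": [{"x":10,"y":-1,"z":18,"roll":0},{"x":20,"y":-1,"z":35,"roll":0},{"x":30,"y":-1,"z":53,"roll":0},{"x":37,"y":-1,"z":66,"roll":0},{"x":44,"y":-1,"z":78,"roll":0},{"x":51,"y":-1,"z":90,"roll":0},{"x":51,"y":-1,"z":90,"roll":0},{"x":51,"y":-1,"z":90,"roll":0}]}}

```text
time_s: 6.55
tcp_pos: [584.9, 45.1, 205.4]
tcp_rot: [[0.578, 0.816, 0.013], [0.816, -0.578, 0.004], [0.011, 0.008, -1.0]]
wrist_force: [5.6, 8.4, 15.5]
grip_width: 0.302
gripper_force: 30.0
```

Run:
```python
from h import *
s=manip.state();print(s['tcp_pos'],s['wrist_force'],s['moment'])
p,d=grab('scene');q,_=grab('top')
a=cv2.resize(p[100:240,180:330,::-1],(600,560),interpolation=2)
cv2.imwrite('pics/f.png',a)
```

```text
[584.85844693  45.13649455 205.4268765 ] [ 5.57331049  8.36471976 15.48241159] [ 1.29250894 -0.81928588  0.06404429]
```

View pics/f.png

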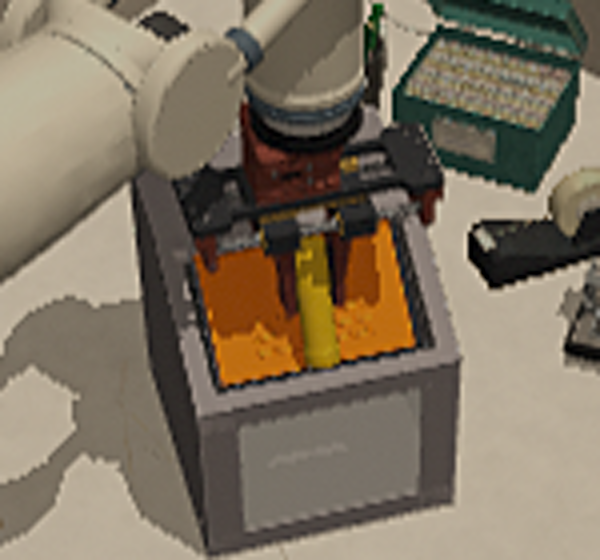

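Run:
```python
from h import *
p,d=grab('scene');P=pts('scene',d);h=cv2.cvtColor(p,cv2.COLOR_RGB2HSV)
m=(h[...,0]>22)&(h[...,0]<34)&(h[...,1]>140)&(h[...,2]>60)&(d>0);m[:, :245]=0;m[:,275:]=0;m[:155]=0;m[195:]=0
bx=np.array([.58,.814]);by=np.array([-.814,.58]);M=np.array([590.2,54.4])
for v in range(155,195,3):
    q=P[v][m[v]]
    if len(q)>2: print(v,np.where(m[v])[0][[0,-1]],'bx %.1f by %.1f z %.1f'%(np.median((q[:,:2]-M)@bx),np.median((q[:,:2]-M)@by),np.median(q[:,2])))
q=P[180:200:4,225:245:6].reshape(-1,3)
# flap points
o=(h[...,0]>5)&(h[...,0]<17)&(h[...,1]>200)&(h[...,2]>100)&(d>0);o[:150]=0;o[200:]=0
q=P[o];X=(q[:,:2]-M)@bx;print('flap fit slope',np.polyfit(X,q[:,2],1),X.min(),X.max(),len(X))
```

```text
164 [254 257] bx -12.3 by 6.3 z 252.3
170 [254 257] bx -18.1 by 6.9 z 234.0
173 [254 261] bx -26.8 by 3.7 z 227.7
176 [257 262] bx -26.9 by -1.8 z 216.5
179 [255 262] bx -31.1 by -1.0 z 209.0
182 [256 263] bx -35.9 by -0.6 z 200.0
185 [256 263] bx -37.0 by 2.4 z 190.3
188 [256 264] bx -41.9 by 2.6 z 182.8
flap fit slope [  0.65516582 187.49736231] -48.1818499400525 42.70790590911623 995
```

The stick has pivoted about 18° in the pads, foot toward the front, and now bears on the mouth's lower lip. Moving the tool toward the front uses the lip to swing it back, to lean along the straight-in direction.

>>> {"name": "apply_moves", "arguments": {"deltas": [{"x":-5,"y":0,"z":-4,"roll":0},{"x":-10,"y":0,"z":-4,"roll":0},{"x":-15,"y":0,"z":-4,"roll":0},{"x":-20,"y":0,"z":-4,"roll":0},{"x":-25,"y":0,"z":-4,"roll":0},{"x":-25,"y":0,"z":-4,"roll":0}]}}

```text
time_s: 7.2
tcp_pos: [570.1, 25.0, 209.7]
tcp_rot: [[0.578, 0.816, 0.014], [0.816, -0.578, 0.006], [0.012, 0.008, -1.0]]
wrist_force: [4.4, 9.4, 15.9]
grip_width: 0.301
gripper_force: 30.0
```

```bash
cat > t.py <<'E'
from h import *
def tilt():
    s=manip.state();p,d=grab('scene');P=pts('scene',d);h=cv2.cvtColor(p,cv2.COLOR_RGB2HSV)
    bx=np.array([.58,.814]);by=np.array([-.814,.58]);M=np.array([590.2,54.4])
    t=np.array(s['tcp_pos']);print('tcp',t.round(1),'bx %.1f by %.1f'%((t[:2]-M)@bx,(t[:2]-M)@by),'F',np.round(s['wrist_force'],1))
    m=(h[...,0]>21)&(h[...,0]<34)&(h[...,1]>140)&(h[...,2]>60)&(d>0)&(np.hypot(P[...,0]-t[0],P[...,1]-t[1])<60)
    q=P[m];q=q[(q[:,2]<t[2]+25)]
    X=(q[:,:2]-M)@bx;Y=(q[:,:2]-M)@by
    if len(q)>20:
        for i in (1,2): 
            f=np.polyfit(q[:,2],X,1);g=np.abs(X-np.polyval(f,q[:,2]))<8;q,X,Y=q[g],X[g],Y[g]
        print(len(q),'dX/dz',f,'dY/dz',np.polyfit(q[:,2],Y,1),'z',q[:,2].min(),q[:,2].max(),'tilt deg',np.degrees(np.arctan(f[0])))
    return p
if __name__=='__main__': tilt()
E
python3 t.py
```

```text
tcp [570.1  25.  209.7] bx -35.6 by -0.7 F [ 4.4  9.4 15.9]
123 dX/dz [  0.23228505 -94.35009711] dY/dz [-0.05298084 12.08524459] z 178.6701177430178 234.5789535131072 tilt deg 13.077048201818613
```

Run:
```python
from h import *
p,_=grab('scene');q,_=grab('top')
a=cv2.resize(p[120:230,190:310,::-1],(480,440),interpolation=2);b=cv2.resize(q[120:230,210:290,::-1],(320,440),interpolation=2)
cv2.imwrite('pics/g.png',np.hstack([a,b]))
```

```text
(no output)
```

View pics/g.png

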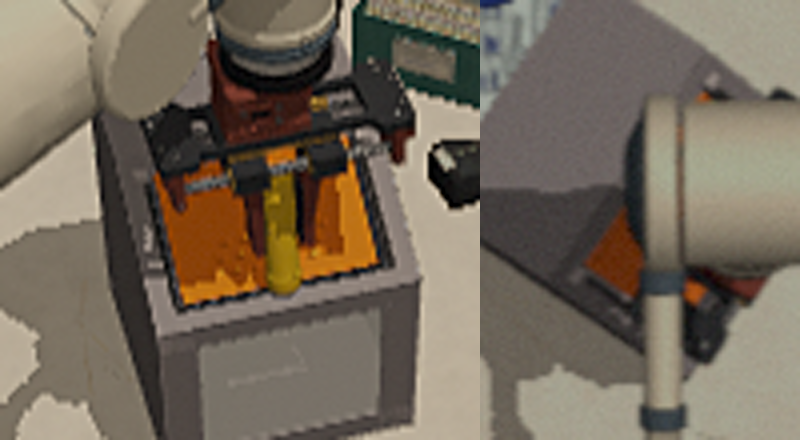

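The foot of the stick (left half, 283,290) rests on the lower lip and is not inside. It slid down the flap as it pivoted. I'll lift off and check the grip.

>>> {"name": "apply_moves", "arguments": {"deltas": [{"x":0,"y":0,"z":-20,"roll":0},{"x":0,"y":0,"z":-40,"roll":0},{"x":0,"y":0,"z":-65,"roll":0},{"x":0,"y":0,"z":-85,"roll":0},{"x":0,"y":0,"z":-85,"roll":0},{"x":0,"y":0,"z":-85,"roll":0},{"x":0,"y":0,"z":-85,"roll":0}]}}

```text
time_s: 7.93
tcp_pos: [567.0, 22.6, 286.9]
tcp_rot: [[0.58, 0.815, -0.002], [0.815, -0.58, -0.0], [-0.001, -0.002, -1.0]]
wrist_force: [-0.5, 0.0, -0.5]
grip_width: 0.304
gripper_force: 30.0
```

Run:
```python
from t import *
p=tilt()
cv2.imwrite('pics/i.png',cv2.resize(p[100:220,190:320,::-1],(650,600),interpolation=2))
p,d=grab('scene');P=pts('scene',d);h=cv2.cvtColor(p,cv2.COLOR_RGB2HSV)
o=(h[...,0]>5)&(h[...,0]<17)&(h[...,1]>200)&(h[...,2]>90)&(d>0);o[:140]=0;o[200:]=0;o[:,:225]=0;o[:,245:]=0
q=P[o];bx=np.array([.58,.814]);X=(q[:,:2]-[590.2,54.4])@bx;print('flap',np.polyfit(X,q[:,2],1),X.min(),X.max(),len(X))
```

```text
tcp [567.   22.6 286.9] bx -39.3 by 0.4 F [-0.5  0.  -0.5]
143 dX/dz [   0.23960196 -118.3383463 ] dY/dz [-0.00608557  4.52863848] z 254.71076881262888 311.23067745434685 tilt deg 13.474167174709905
flap [  0.56256517 197.22831477] -40.13948569954251 48.69243563901286 297
```

View pics/i.png

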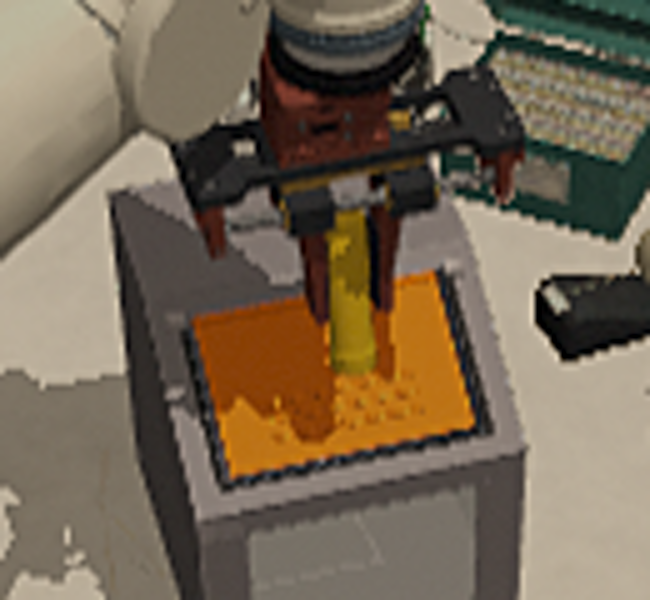

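The flap is shut and undamaged. The stick has slid up between the fingers and leans about 13°, with its foot at crop (350,365), because it hit the lower lip. I'll straighten it against the bin's front wall, stand it on the desk and regrip. First I'll roll half a turn and check the gripper's clearances.

>>> {"name": "apply_moves", "arguments": {"deltas": [{"x":-20,"y":0,"z":0,"roll":-0.12},{"x":-40,"y":0,"z":0,"roll":-0.24},{"x":-60,"y":0,"z":0,"roll":-0.36},{"x":-75,"y":0,"z":0,"roll":-0.48},{"x":-75,"y":0,"z":0,"roll":-0.6},{"x":-75,"y":0,"z":0,"roll":-0.72},{"x":-75,"y":0,"z":0,"roll":-0.84},{"x":-75,"y":0,"z":0,"roll":-0.96},{"x":-75,"y":0,"z":0,"roll":-1.08},{"x":-75,"y":0,"z":0,"roll":-1.2},{"x":-75,"y":0,"z":0,"roll":-1.32},{"x":-75,"y":0,"z":0,"roll":-1.44},{"x":-75,"y":0,"z":0,"roll":-1.57},{"x":-75,"y":0,"z":0,"roll":-1.57}]}}

```text
time_s: 9.2
tcp_pos: [523.3, -38.0, 287.0]
tcp_rot: [[-0.817, 0.576, -0.003], [0.576, 0.817, 0.0], [0.002, -0.001, -1.0]]
wrist_force: [0.6, 0.4, -0.6]
grip_width: 0.301
gripper_force: 30.0
```

>>> {"name": "apply_moves", "arguments": {"deltas": [{"x":0,"y":0,"z":0,"roll":-0.12},{"x":0,"y":0,"z":0,"roll":-0.24},{"x":0,"y":0,"z":0,"roll":-0.36},{"x":0,"y":0,"z":0,"roll":-0.48},{"x":0,"y":0,"z":0,"roll":-0.6},{"x":0,"y":0,"z":0,"roll":-0.72},{"x":0,"y":0,"z":0,"roll":-0.84},{"x":0,"y":0,"z":0,"roll":-0.96},{"x":0,"y":0,"z":0,"roll":-1.08},{"x":0,"y":0,"z":0,"roll":-1.2},{"x":0,"y":0,"z":0,"roll":-1.32},{"x":0,"y":0,"z":0,"roll":-1.44},{"x":0,"y":0,"z":0,"roll":-1.57},{"x":0,"y":0,"z":0,"roll":-1.57},{"x":0,"y":0,"z":0,"roll":-1.57}]}}

```text
time_s: 10.45
tcp_pos: [524.0, -33.5, 287.8]
tcp_rot: [[-0.588, -0.809, -0.002], [-0.809, 0.588, -0.001], [0.002, 0.0, -1.0]]
wrist_force: [-0.7, -0.2, -0.2]
grip_width: 0.301
gripper_force: 30.0
```

Run:
```python
from t import *
p=tilt();print(manip.state()['joint_pos'])
p,d=grab('scene');P=pts('scene',d);t=np.array(manip.state()['tcp_pos']);R=np.array(manip.state()['tcp_rot'])
L=(P-t)@R   # tool coords
g=(d>0)&(np.abs(L[...,0])<60)&(np.abs(L[...,1])<110)&(L[...,2]<25)&(L[...,2]>-140)
y=L[...,1][g];z=L[...,2][g];x=L[...,0][g]
for a in range(-110,110,10):
    k=(y>=a)&(y<a+10)
    if k.sum()>2:print(a,'zmax(tip-ward) %.0f'%np.percentile(z[k],97),'x %.0f..%.0f'%(x[k].min(),x[k].max()),k.sum())
```

```text
tcp [524.  -33.5 287.8] bx -109.9 by 2.9 F [-0.7 -0.2 -0.2]
74 dX/dz [ -0.29445458 -36.09991344] dY/dz [-6.44512733e-03  7.58201397e+00] z 255.6380900221589 310.5962554788734 tilt deg -16.407306644432072
[-1.27724725e-01 -8.56670727e-02  1.29136903e+00 -1.67937040e-03
  1.93687438e+00 -2.64251953e+00]
-90 zmax(tip-ward) -103 x -33..35 70
-80 zmax(tip-ward) -83 x -33..36 123
-70 zmax(tip-ward) -91 x -31..36 99
-60 zmax(tip-ward) -92 x -28..30 68
-50 zmax(tip-ward) -93 x 7..30 37
-40 zmax(tip-ward) -86 x 14..36 76
-30 zmax(tip-ward) -19 x 7..35 101
-20 zmax(tip-ward) -5 x -11..36 161
-10 zmax(tip-ward) 15 x 5..30 115
0 zmax(tip-ward) 20 x 2..28 144
10 zmax(tip-ward) 3 x -21..35 177
20 zmax(tip-ward) -8 x -23..37 165
30 zmax(tip-ward) -85 x -27..36 122
40 zmax(tip-ward) -90 x -31..33 72
50 zmax(tip-ward) -94 x -26..31 59
60 zmax(tip-ward) -92 x -33..34 89
70 zmax(tip-ward) -84 x -27..39 109
80 zmax(tip-ward) -88 x -19..35 93
```

>>> {"name": "apply_moves", "arguments": {"deltas": [{"x":0,"y":0,"z":35,"roll":0},{"x":0,"y":0,"z":70,"roll":0},{"x":0,"y":0,"z":105,"roll":0},{"x":0,"y":0,"z":130,"roll":0},{"x":0,"y":0,"z":133,"roll":0},{"x":-8,"y":0,"z":133,"roll":0},{"x":-15,"y":0,"z":133,"roll":0},{"x":-20,"y":0,"z":133,"roll":0},{"x":-25,"y":0,"z":133,"roll":0},{"x":-30,"y":0,"z":133,"roll":0},{"x":-35,"y":0,"z":133,"roll":0},{"x":-38,"y":0,"z":133,"roll":0},{"x":-38,"y":0,"z":133,"roll":0},{"x":-38,"y":0,"z":133,"roll":0}]}}

```text
time_s: 11.72
tcp_pos: [546.3, -5.1, 157.8]
tcp_rot: [[-0.587, -0.809, 0.0], [-0.809, 0.587, -0.006], [0.005, -0.004, -1.0]]
wrist_force: [-5.6, -7.7, 5.6]
grip_width: 0.3
gripper_force: 30.0
```

```bash
python3 t.py
```

```text
tcp [546.3  -5.1 157.8] bx -73.9 by 1.2 F [-5.6 -7.7  5.6]
71 dX/dz [ -0.18617645 -59.78236367] dY/dz [0.00413933 3.78054699] z 124.49487113838516 182.70544170345931 tilt deg -10.546379609139743
```

>>> {"name": "apply_moves", "arguments": {"deltas": [{"x":-3,"y":0,"z":0,"roll":0},{"x":-6,"y":0,"z":0,"roll":0},{"x":-8,"y":0,"z":0,"roll":0},{"x":-8,"y":0,"z":0,"roll":0},{"x":-8,"y":0,"z":0,"roll":0}]}}

```text
time_s: 12.18
tcp_pos: [547.9, -3.1, 158.0]
tcp_rot: [[-0.59, -0.807, -0.007], [-0.807, 0.59, -0.014], [0.016, -0.002, -1.0]]
wrist_force: [-19.1, -21.8, 11.5]
grip_width: 0.302
gripper_force: 40.7
```

```bash
python3 t.py
```

```text
tcp [547.9  -3.1 158. ] bx -71.3 by 1.1 F [-19.1 -21.8  11.5]
70 dX/dz [ -0.1456933  -64.96814446] dY/dz [ 0.03597889 -2.08200991] z 124.78185373812245 181.48486190180873 tilt deg -8.289288630179682
```

>>> {"name": "apply_moves", "arguments": {"deltas": [{"x":10,"y":0,"z":0,"roll":0},{"x":25,"y":0,"z":0,"roll":0},{"x":45,"y":0,"z":0,"roll":0},{"x":45,"y":0,"z":0,"roll":0},{"x":45,"y":0,"z":0,"roll":0}]}}

```text
time_s: 12.65
tcp_pos: [524.8, -33.4, 156.2]
tcp_rot: [[-0.586, -0.81, 0.001], [-0.81, 0.586, -0.001], [0.0, -0.002, -1.0]]
wrist_force: [-0.1, -0.2, -0.3]
grip_width: 0.3
gripper_force: 30.0
```

Run:
```python
from t import *
p=tilt()
cv2.imwrite('pics/j.png',cv2.resize(p[130:250,210:330,::-1],(600,600),interpolation=2))
```

```text
tcp [524.8 -33.4 156.2] bx -109.4 by 2.3 F [-0.1 -0.2 -0.3]
63 dX/dz [ -0.1655915  -99.01628554] dY/dz [0.03703995 0.35322426] z 123.12126927424427 180.10183167963177 tilt deg -9.402374071237878
```

View pics/j.png

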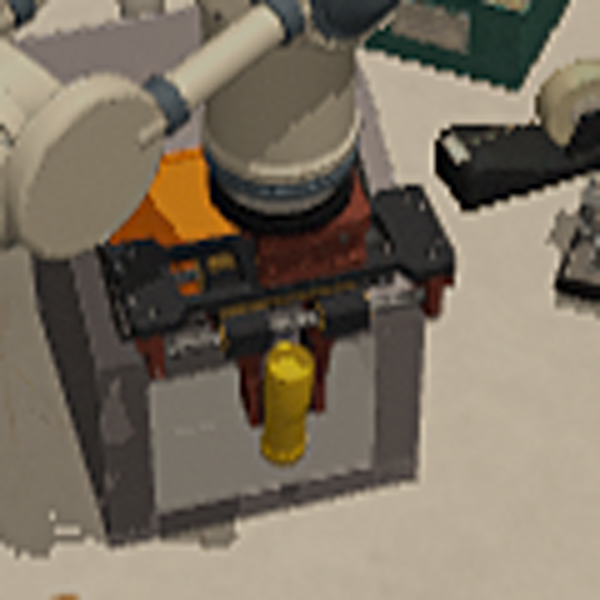

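>>> {"name": "apply_moves", "arguments": {"deltas": [{"x":10,"y":0,"z":0,"roll":0.1},{"x":20,"y":0,"z":0,"roll":0.2},{"x":25,"y":0,"z":0,"roll":0.3},{"x":25,"y":0,"z":30,"roll":0.3},{"x":25,"y":0,"z":60,"roll":0.3},{"x":25,"y":0,"z":85,"roll":0.3},{"x":25,"y":0,"z":100,"roll":0.3},{"x":25,"y":0,"z":108,"roll":0.3},{"x":25,"y":0,"z":113,"roll":0.3},{"x":25,"y":0,"z":117,"roll":0.3},{"x":25,"y":0,"z":120,"roll":0.3},{"x":25,"y":0,"z":120,"roll":0.3}]}}

```text
time_s: 13.7
tcp_pos: [511.1, -53.1, 38.5]
tcp_rot: [[-0.799, -0.602, 0.002], [-0.602, 0.799, -0.001], [-0.001, -0.002, -1.0]]
wrist_force: [-4.0, 1.3, 7.9]
grip_width: 0.3
gripper_force: 30.0
```

```bash
python3 t.py
```

```text
tcp [511.1 -53.1  38.5] bx -133.4 by 2.0 F [-4.   1.3  7.9]
53 dX/dz [  -0.20639991 -142.6394269 ] dY/dz [0.05635734 4.39830715] z 4.58908018514542 62.51151245727835 tilt deg -11.662079217204667
```

>>> {"name": "apply_moves", "arguments": {"deltas": [{"x":0,"y":0,"z":3,"roll":0},{"x":0,"y":0,"z":6,"roll":0},{"x":0,"y":0,"z":8,"roll":0},{"x":0,"y":0,"z":8,"roll":0},{"x":0,"y":0,"z":8,"roll":0}]}}

```text
time_s: 14.17
tcp_pos: [514.8, -53.1, 36.7]
tcp_rot: [[-0.799, -0.602, 0.013], [-0.602, 0.799, -0.002], [-0.009, -0.009, -1.0]]
wrist_force: [-5.9, 4.3, 28.4]
grip_width: 0.302
gripper_force: 30.0
```

```bash
python3 t.py
```

```text
tcp [514.8 -53.1  36.7] bx -131.3 by -0.9 F [-5.9  4.3 28.4]
48 dX/dz [  -0.17429924 -143.23393612] dY/dz [0.03652412 1.84970307] z 9.746053435365486 61.54719057972658 tilt deg -9.887283193090925
```

>>> {"name": "apply_moves", "arguments": {"deltas": [{"x":0,"y":0,"z":-6,"roll":0},{"x":0,"y":0,"z":-6,"roll":0}]}}

```text
time_s: 14.38
tcp_pos: [512.3, -53.7, 37.4]
tcp_rot: [[-0.799, -0.601, 0.006], [-0.602, 0.799, -0.003], [-0.003, -0.006, -1.0]]
wrist_force: [0.1, 1.1, -0.3]
grip_width: 0.3
gripper_force: 30.0
```

>>> {"name": "apply_moves", "arguments": {"deltas": [{"x":0,"y":0,"z":0,"roll":0},{"x":0,"y":0,"z":0,"roll":0},{"x":0,"y":0,"z":0,"roll":0},{"x":0,"y":0,"z":0,"roll":0},{"x":0,"y":0,"z":0,"roll":0},{"x":0,"y":0,"z":0,"roll":0}], "hand": 0.5}}

```text
time_s: 14.88
tcp_pos: [509.8, -53.5, 33.1]
tcp_rot: [[-0.799, -0.601, -0.001], [-0.601, 0.799, -0.001], [0.002, -0.0, -1.0]]
wrist_force: [-0.2, -0.5, -0.7]
grip_width: 0.5
gripper_force: 0.0
```

```bash
python3 t.py
```

```text
tcp [509.8 -53.5  33.1] bx -134.5 by 2.9 F [-0.2 -0.5 -0.7]
51 dX/dz [-6.64912890e-02 -1.45024867e+02] dY/dz [0.09074461 2.37176043] z 8.355369823252786 51.61257048075726 tilt deg -3.804070781199594
```

>>> {"name": "apply_moves", "arguments": {"deltas": [{"x":0,"y":0,"z":-20,"roll":0},{"x":0,"y":0,"z":-50,"roll":0},{"x":0,"y":0,"z":-80,"roll":0},{"x":0,"y":0,"z":-115,"roll":0},{"x":0,"y":0,"z":-140,"roll":0.1},{"x":0,"y":0,"z":-150,"roll":0.2},{"x":0,"y":0,"z":-150,"roll":0.3},{"x":0,"y":0,"z":-150,"roll":0.42},{"x":0,"y":0,"z":-150,"roll":0.54},{"x":0,"y":0,"z":-150,"roll":0.66},{"x":0,"y":0,"z":-150,"roll":0.78},{"x":0,"y":0,"z":-150,"roll":0.9},{"x":0,"y":0,"z":-150,"roll":1.02},{"x":0,"y":0,"z":-150,"roll":1.14},{"x":0,"y":0,"z":-150,"roll":1.26},{"x":0,"y":0,"z":-150,"roll":1.38},{"x":0,"y":0,"z":-150,"roll":1.5},{"x":0,"y":0,"z":-150,"roll":1.5}], "hand": 0.6}}

```text
time_s: 16.43
tcp_pos: [510.1, -53.3, 183.5]
tcp_rot: [[-0.653, 0.757, -0.0], [0.757, 0.653, -0.001], [-0.001, -0.001, -1.0]]
wrist_force: [0.7, 0.1, 0.1]
grip_width: 0.601
gripper_force: 0.0
```

>>> {"name": "apply_moves", "arguments": {"deltas": [{"x":0,"y":0,"z":0,"roll":0.12},{"x":0,"y":0,"z":0,"roll":0.24},{"x":0,"y":0,"z":0,"roll":0.36},{"x":0,"y":0,"z":0,"roll":0.48},{"x":0,"y":0,"z":0,"roll":0.6},{"x":0,"y":0,"z":0,"roll":0.72},{"x":0,"y":0,"z":0,"roll":0.84},{"x":0,"y":0,"z":0,"roll":0.96},{"x":0,"y":0,"z":0,"roll":1.08},{"x":0,"y":0,"z":0,"roll":1.2},{"x":0,"y":0,"z":0,"roll":1.34},{"x":0,"y":0,"z":0,"roll":1.34}]}}

```text
time_s: 17.43
tcp_pos: [510.1, -53.3, 183.5]
tcp_rot: [[0.585, 0.811, -0.0], [0.811, -0.585, -0.002], [-0.001, 0.001, -1.0]]
wrist_force: [-0.4, 0.4, 0.1]
grip_width: 0.599
gripper_force: 0.0
```

Run:
```python
from t import *
tilt();s=manip.state();print(np.round(s['tcp_rot'],3),s['joint_pos'][5])
p,d=grab('scene');P=pts('scene',d);h=cv2.cvtColor(p,cv2.COLOR_RGB2HSV)
m=(h[...,0]>18)&(h[...,0]<34)&(h[...,1]>140)&(h[...,2]>50)&(d>0)&(P[...,2]>20)&(np.hypot(P[...,0]-511,P[...,1]+53)<60)
q=P[m];print(len(q),q[:,2].max());
v,u=np.where(m);print(u.min(),u.max(),v.min(),v.max())
for a,b in((20,50),(50,80),(88,110)):
    k=(q[:,2]>a)&(q[:,2]<b);print(a,k.sum(),q[k].mean(0).round(1))
```

```text
tcp [510.1 -53.3 183.5] bx -134.2 by 2.7 F [-0.4  0.4  0.1]
132 dX/dz [ 5.71985121e-02 -1.47616929e+02] dY/dz [2.69058643e-03 3.48328001e+00] z 10.740427224243323 97.27657939244017 tilt deg 3.2736663269811976
[[ 0.582  0.813 -0.   ]
 [ 0.813 -0.582 -0.002]
 [-0.002  0.001 -1.   ]] 0.4513848627364175
218 299.8763364294957
246 285 173 251
20 48 [501.9 -61.   35. ]
50 48 [501.9 -61.2  66.1]
88 53 [508.7 -56.2  92.1]
```

>>> {"name": "apply_moves", "arguments": {"deltas": [{"x":0,"y":1,"z":35,"roll":0},{"x":0,"y":1,"z":65,"roll":0},{"x":0,"y":1,"z":90,"roll":0},{"x":0,"y":1,"z":110,"roll":0},{"x":0,"y":1,"z":122,"roll":0},{"x":0,"y":1,"z":127,"roll":0},{"x":0,"y":1,"z":127,"roll":0},{"x":0,"y":1,"z":127,"roll":0}]}}

```text
time_s: 18.2
tcp_pos: [511.5, -54.2, 57.8]
tcp_rot: [[0.583, 0.812, 0.001], [0.812, -0.583, -0.002], [-0.001, 0.002, -1.0]]
wrist_force: [0.6, 0.3, 0.7]
grip_width: 0.599
gripper_force: 0.0
```

>>> {"name": "apply_moves", "arguments": {"deltas": [{"x":0,"y":0,"z":0,"roll":0},{"x":0,"y":0,"z":0,"roll":0},{"x":0,"y":0,"z":0,"roll":0},{"x":0,"y":0,"z":0,"roll":0},{"x":0,"y":0,"z":0,"roll":0}], "hand": 0}}

```text
time_s: 18.62
tcp_pos: [511.2, -54.2, 57.3]
tcp_rot: [[0.584, 0.811, 0.001], [0.811, -0.584, -0.002], [-0.001, 0.002, -1.0]]
wrist_force: [-0.2, -0.2, 2.0]
grip_width: 0.3
gripper_force: 30.0
```

>>> {"name": "apply_moves", "arguments": {"deltas": [{"x":0,"y":0,"z":-25,"roll":0},{"x":0,"y":0,"z":-55,"roll":0},{"x":0,"y":0,"z":-85,"roll":0},{"x":0,"y":0,"z":-115,"roll":0},{"x":10,"y":0,"z":-132,"roll":0},{"x":30,"y":0,"z":-135,"roll":0},{"x":45,"y":0,"z":-135,"roll":0},{"x":53,"y":0,"z":-135,"roll":0},{"x":60,"y":0,"z":-135,"roll":0},{"x":66,"y":0,"z":-135,"roll":0},{"x":72,"y":0,"z":-135,"roll":0},{"x":77,"y":0,"z":-135,"roll":0},{"x":82,"y":0,"z":-135,"roll":0},{"x":86,"y":0,"z":-135,"roll":0},{"x":90,"y":0,"z":-135,"roll":0},{"x":90,"y":0,"z":-135,"roll":0},{"x":90,"y":0,"z":-135,"roll":0}]}}

```text
time_s: 20.03
tcp_pos: [563.3, 19.2, 190.7]
tcp_rot: [[0.584, 0.812, -0.002], [0.812, -0.584, -0.001], [-0.002, -0.0, -1.0]]
wrist_force: [-1.4, -0.6, -0.7]
grip_width: 0.301
gripper_force: 30.0
```

```bash
python3 t.py
```

```text
tcp [563.3  19.2 190.7] bx -44.2 by 1.5 F [-1.4 -0.6 -0.7]
170 dX/dz [   0.33937398 -140.56860852] dY/dz [-0.00786059  5.24421402] z 144.02773421572255 215.20043411680192 tilt deg 18.745875721551524
```

>>> {"name": "apply_moves", "arguments": {"deltas": [{"x":-15,"y":0,"z":-10,"roll":0},{"x":-35,"y":0,"z":-30,"roll":0},{"x":-50,"y":0,"z":-50,"roll":0},{"x":-50,"y":0,"z":-50,"roll":0},{"x":-50,"y":0,"z":-50,"roll":0}]}}

```text
time_s: 20.5
tcp_pos: [534.6, -22.1, 244.0]
tcp_rot: [[0.586, 0.811, 0.005], [0.811, -0.586, -0.002], [0.002, 0.005, -1.0]]
wrist_force: [0.3, 0.3, -0.8]
grip_width: 0.294
gripper_force: 30.0
```

```bash
cat > u.py <<'E'
from h import *
def stick(n='scene',show=True):
    p,d=grab(n);s=manip.state();t=np.array(s['tcp_pos']);R=np.array(s['tcp_rot']);P=pts(n,d);L=(P-t)@R
    h=cv2.cvtColor(p,cv2.COLOR_RGB2HSV)
    m=(h[...,0]>21)&(h[...,0]<34)&(h[...,1]>140)&(h[...,2]>50)&(d>0)&(np.abs(L[...,0])<70)&(np.abs(L[...,1])<16)&(L[...,2]>-75)&(L[...,2]<90)
    q=L[m]
    for a in range(-70,80,10):
        k=(q[:,2]>=a)&(q[:,2]<a+10)
        if k.sum()>2: print('toolz %d: n %d x med %.1f min %.1f max %.1f y %.1f'%(a,k.sum(),np.median(q[k,0]),q[k,0].min(),q[k,0].max(),np.median(q[k,1])))
    return p
if __name__=='__main__':
    p=stick();cv2.imwrite('pics/k.png',cv2.resize(p[120:240,200:320,::-1],(600,600),interpolation=2))
E
python3 u.py
```

```text
toolz -50: n 11 x med -17.1 min -24.0 max -12.6 y -3.2
toolz -40: n 53 x med -17.4 min -26.6 max 2.6 y -0.7
toolz -30: n 32 x med -23.5 min -28.1 max -16.0 y -1.3
toolz -20: n 33 x med -27.7 min -34.0 max -15.1 y -3.5
toolz -10: n 31 x med -30.0 min -35.7 max -18.0 y -3.2
toolz 0: n 24 x med -33.2 min -37.9 max -27.9 y -0.9
toolz 10: n 30 x med -36.5 min -41.5 max -26.3 y -2.7
toolz 20: n 27 x med -39.7 min -47.6 max -33.5 y -1.2
toolz 30: n 27 x med -42.6 min -48.8 max -33.2 y -1.7
toolz 40: n 8 x med -44.9 min -47.7 max -39.5 y -2.6
```

View pics/k.png

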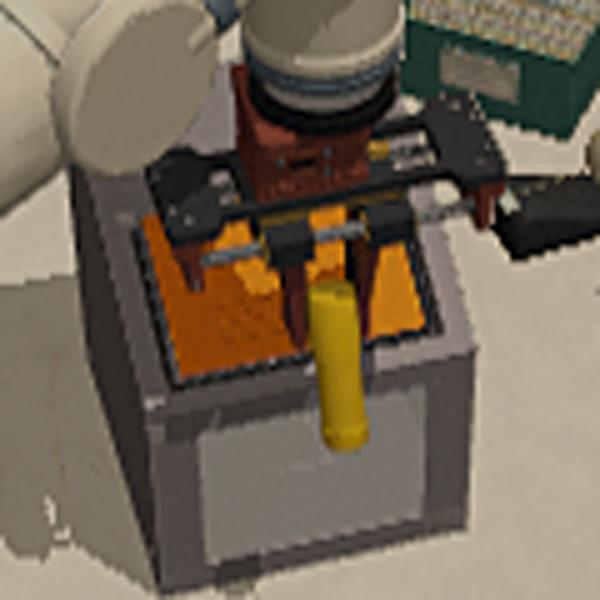

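The stick is leaning about 18° and has slid toward the front edge of the pads (top at crop 333,290, foot at 345,440). I'll turn half round and press it flat against the front wall, with the grasp below the wall's top, to centre and straighten it.

>>> {"name": "apply_moves", "arguments": {"deltas": [{"x":-10,"y":0,"z":0,"roll":-0.12},{"x":-20,"y":0,"z":0,"roll":-0.24},{"x":-27,"y":0,"z":0,"roll":-0.36},{"x":-27,"y":0,"z":0,"roll":-0.48},{"x":-27,"y":0,"z":0,"roll":-0.6},{"x":-27,"y":0,"z":0,"roll":-0.72},{"x":-27,"y":0,"z":0,"roll":-0.84},{"x":-27,"y":0,"z":0,"roll":-0.96},{"x":-27,"y":0,"z":0,"roll":-1.08},{"x":-27,"y":0,"z":0,"roll":-1.2},{"x":-27,"y":0,"z":0,"roll":-1.32},{"x":-27,"y":0,"z":0,"roll":-1.44},{"x":-27,"y":0,"z":0,"roll":-1.56}]}}

```text
time_s: 21.63
tcp_pos: [518.4, -42.6, 239.7]
tcp_rot: [[-0.809, 0.588, -0.003], [0.588, 0.809, -0.001], [0.002, -0.002, -1.0]]
wrist_force: [-0.6, 0.7, 0.5]
grip_width: 0.29
gripper_force: 30.0
```

>>> {"name": "apply_moves", "arguments": {"deltas": [{"x":0,"y":0,"z":0,"roll":-0.12},{"x":0,"y":0,"z":0,"roll":-0.24},{"x":0,"y":0,"z":0,"roll":-0.36},{"x":0,"y":0,"z":10,"roll":-0.48},{"x":0,"y":0,"z":22,"roll":-0.6},{"x":0,"y":0,"z":34,"roll":-0.72},{"x":0,"y":0,"z":46,"roll":-0.84},{"x":0,"y":0,"z":58,"roll":-0.96},{"x":0,"y":0,"z":70,"roll":-1.08},{"x":0,"y":0,"z":82,"roll":-1.2},{"x":0,"y":0,"z":94,"roll":-1.32},{"x":0,"y":0,"z":105,"roll":-1.44},{"x":0,"y":0,"z":113,"roll":-1.53},{"x":0,"y":0,"z":113,"roll":-1.53},{"x":0,"y":0,"z":113,"roll":-1.53}]}}

```text
time_s: 22.88
tcp_pos: [517.8, -42.8, 126.9]
tcp_rot: [[-0.627, -0.779, -0.003], [-0.779, 0.627, -0.001], [0.003, 0.002, -1.0]]
wrist_force: [0.5, -0.4, -0.2]
grip_width: 0.292
gripper_force: 30.0
```

```bash
python3 u.py; python3 t.py
```

```text
toolz -40: n 40 x med -5.5 min -18.3 max 5.9 y -0.4
toolz -30: n 12 x med 2.6 min -7.9 max 6.1 y 0.5
toolz -20: n 5 x med -0.0 min -3.6 max 0.7 y 4.0
toolz -10: n 6 x med -4.0 min -10.5 max -3.4 y 6.9
toolz 0: n 4 x med -9.6 min -9.6 max -6.5 y 3.7
toolz 10: n 5 x med -13.6 min -15.4 max -12.6 y 1.2
toolz 30: n 5 x med -17.1 min -19.6 max -16.0 y 3.3
toolz 40: n 3 x med -21.9 min -24.4 max -21.9 y 4.7
tcp [518.3 -43.  127.9] bx -121.0 by 2.1 F [-0.5  0.5 -1.4]
44 dX/dz [ -0.35226027 -68.69847571] dY/dz [ 0.05024533 -2.74796022] z 80.65942738951335 152.31676143747458 tilt deg -19.40533594830456
```

>>> {"name": "apply_moves", "arguments": {"deltas": [{"x":-12,"y":0,"z":0,"roll":0},{"x":-20,"y":0,"z":0,"roll":-0.03},{"x":-25,"y":0,"z":0,"roll":-0.04},{"x":-30,"y":0,"z":0,"roll":-0.05},{"x":-34,"y":0,"z":0,"roll":-0.05},{"x":-38,"y":0,"z":0,"roll":-0.05},{"x":-42,"y":0,"z":0,"roll":-0.05},{"x":-45,"y":0,"z":0,"roll":-0.05},{"x":-48,"y":0,"z":0,"roll":-0.05},{"x":-50,"y":0,"z":0,"roll":-0.05},{"x":-50,"y":0,"z":0,"roll":-0.05},{"x":-50,"y":0,"z":0,"roll":-0.05}]}}

```text
time_s: 23.98
tcp_pos: [538.3, -19.7, 129.0]
tcp_rot: [[-0.596, -0.803, -0.029], [-0.802, 0.596, -0.029], [0.04, 0.006, -0.999]]
wrist_force: [-56.0, -54.5, 21.6]
grip_width: 0.241
gripper_force: 45.1
```

```bash
python3 u.py; python3 t.py
```

```text
toolz -40: n 24 x med -9.8 min -21.6 max -0.6 y -2.9
toolz -30: n 9 x med -5.5 min -8.4 max -1.8 y -0.5
toolz -20: n 11 x med -4.4 min -7.3 max -0.1 y 0.2
toolz -10: n 12 x med -3.3 min -6.3 max -0.8 y 0.5
toolz 0: n 6 x med -4.9 min -8.0 max -2.7 y 3.0
toolz 10: n 9 x med -5.8 min -8.2 max -3.7 y -1.1
toolz 20: n 11 x med -7.3 min -10.1 max -4.9 y 2.2
toolz 30: n 20 x med -7.9 min -14.3 max -2.4 y 3.0
toolz 40: n 12 x med -8.1 min -12.7 max -4.7 y 1.2
tcp [538.3 -19.7 129. ] bx -90.4 by -0.7 F [-55.9 -54.7  21. ]
77 dX/dz [-5.37322247e-02 -7.85260995e+01] dY/dz [-0.03270584  4.43006185] z 78.27941145617217 153.9245634622942 tilt deg -3.0756719943937925
```

>>> {"name": "apply_moves", "arguments": {"deltas": [{"x":12,"y":0,"z":0,"roll":0},{"x":24,"y":0,"z":0,"roll":0},{"x":38,"y":0,"z":0,"roll":0},{"x":38,"y":0,"z":25,"roll":0},{"x":38,"y":0,"z":50,"roll":0},{"x":38,"y":0,"z":65,"roll":0},{"x":38,"y":0,"z":70,"roll":0},{"x":38,"y":0,"z":73,"roll":0},{"x":38,"y":0,"z":73,"roll":0}]}}

```text
time_s: 24.83
tcp_pos: [527.8, -34.5, 55.9]
tcp_rot: [[-0.586, -0.811, 0.0], [-0.811, 0.586, -0.002], [0.001, -0.001, -1.0]]
wrist_force: [0.3, -0.5, -0.4]
grip_width: 0.238
gripper_force: 24.7
```

```bash
python3 u.py; python3 t.py
```

```text
toolz -40: n 15 x med -5.6 min -17.2 max 1.2 y -2.0
toolz -30: n 9 x med -4.9 min -6.7 max -1.3 y 0.4
toolz -20: n 10 x med -3.9 min -6.1 max 0.1 y 2.8
toolz -10: n 8 x med -4.1 min -8.2 max -2.1 y 0.0
toolz 0: n 7 x med -4.2 min -7.4 max -1.2 y -0.3
toolz 10: n 9 x med -4.7 min -9.2 max -3.0 y 2.8
toolz 20: n 7 x med -5.0 min -9.8 max -1.4 y 0.6
toolz 30: n 11 x med -5.3 min -9.1 max 1.5 y 5.2
toolz 40: n 11 x med -6.4 min -10.7 max -3.2 y 2.3
tcp [528.2 -34.6  56.6] bx -108.4 by -1.2 F [0.1 0.  0. ]
64 dX/dz [-3.89927597e-02 -1.00784105e+02] dY/dz [-0.03871667  1.93339891] z 9.571696521021947 80.78417853948906 tilt deg -2.2329893171113544
```

>>> {"name": "apply_moves", "arguments": {"deltas": [{"x":10,"y":0,"z":-5,"roll":0.03},{"x":20,"y":0,"z":-5,"roll":0.06},{"x":30,"y":0,"z":-5,"roll":0.09},{"x":30,"y":0,"z":-5,"roll":0.1},{"x":30,"y":0,"z":-1,"roll":0.1},{"x":30,"y":0,"z":0,"roll":0.1},{"x":30,"y":0,"z":0,"roll":0.1}]}}

```text
time_s: 25.52
tcp_pos: [509.6, -59.2, 55.0]
tcp_rot: [[-0.664, -0.748, -0.001], [-0.748, 0.664, -0.002], [0.002, -0.0, -1.0]]
wrist_force: [-1.1, -0.2, 0.1]
grip_width: 0.24
gripper_force: 24.7
```

>>> {"name": "apply_moves", "arguments": {"deltas": [{"x":0,"y":0,"z":0,"roll":0},{"x":0,"y":0,"z":0,"roll":0},{"x":0,"y":0,"z":0,"roll":0},{"x":0,"y":0,"z":0,"roll":0}], "hand": 0.6}}

```text
time_s: 25.85
tcp_pos: [510.1, -59.1, 55.8]
tcp_rot: [[-0.664, -0.748, -0.0], [-0.748, 0.664, -0.002], [0.001, -0.001, -1.0]]
wrist_force: [-0.1, -0.0, 0.8]
grip_width: 0.505
gripper_force: 0.0
```

```bash
python3 u.py; python3 t.py;python3 - <<'E'
from h import *
p,d=grab('scene');P=pts('scene',d);h=cv2.cvtColor(p,cv2.COLOR_RGB2HSV);t=np.array(manip.state()['tcp_pos'])
m=(h[...,0]>18)&(h[...,0]<34)&(h[...,1]>140)&(h[...,2]>40)&(d>0)&(P[...,2]>20)&(P[...,2]<110)&(np.hypot(P[...,0]-t[0],P[...,1]-t[1])<60)
q=P[m];print('zmax',q[:,2].max())
for a,b in((20,45),(45,70),(88,110)):
    k=(q[:,2]>a)&(q[:,2]<b);print(a,k.sum(),q[k].mean(0).round(1) if k.sum() else '')
print(manip.state()['joint_pos'][5])
E
```

```text
toolz -40: n 32 x med -8.2 min -16.0 max -1.1 y 2.6
toolz -30: n 11 x med -4.0 min -13.5 max -0.3 y 2.1
toolz -20: n 11 x med -5.7 min -10.9 max -1.3 y 4.9
toolz -10: n 13 x med -5.4 min -11.9 max -1.7 y 2.7
toolz 0: n 9 x med -5.5 min -14.6 max -1.8 y 2.0
toolz 10: n 12 x med -6.8 min -11.0 max -2.1 y -0.7
toolz 20: n 10 x med -5.9 min -10.4 max -3.4 y 3.5
toolz 30: n 11 x med -6.7 min -9.9 max -1.5 y 2.8
toolz 40: n 11 x med -5.5 min -19.5 max -1.2 y 2.8
tcp [510.1 -59.1  55.8] bx -138.9 by -0.6 F [-1.2  1.   1.2]
79 dX/dz [-2.35381214e-02 -1.31768737e+02] dY/dz [0.02475202 0.08876772] z 5.219052927243351 79.15062282702226 tilt deg -1.3483860289080631
zmax 98.26567917049759
20 35 [512.9 -52.8  31.6]
45 42 [512.6 -52.8  58. ]
88 31 [515.4 -51.3  91.8]
-2.595738869197463
```

>>> {"name": "apply_moves", "arguments": {"deltas": [{"x":-5,"y":1,"z":-2,"roll":0},{"x":-10,"y":1,"z":-4,"roll":0},{"x":-14,"y":1,"z":-4,"roll":0},{"x":-14,"y":1,"z":-4,"roll":0},{"x":-14,"y":1,"z":-4,"roll":0}]}}

```text
time_s: 26.42
tcp_pos: [518.7, -47.8, 59.7]
tcp_rot: [[-0.664, -0.748, -0.0], [-0.748, 0.664, -0.002], [0.002, -0.001, -1.0]]
wrist_force: [0.5, -0.1, -0.1]
grip_width: 0.601
gripper_force: 0.0
```

>>> {"name": "apply_moves", "arguments": {"deltas": [{"x":0,"y":0,"z":0,"roll":0},{"x":0,"y":0,"z":0,"roll":0},{"x":0,"y":0,"z":0,"roll":0},{"x":0,"y":0,"z":0,"roll":0},{"x":0,"y":0,"z":0,"roll":0}], "hand": 0}}

```text
time_s: 26.83
tcp_pos: [518.4, -48.2, 59.6]
tcp_rot: [[-0.664, -0.747, -0.0], [-0.747, 0.664, -0.002], [0.002, -0.001, -1.0]]
wrist_force: [0.3, -0.4, -0.2]
grip_width: 0.303
gripper_force: 30.0
```

```bash
python3 u.py; python3 t.py
```

```text
toolz -40: n 41 x med 1.1 min -12.9 max 12.1 y 1.3
toolz -30: n 25 x med 4.9 min -12.9 max 11.8 y -2.2
toolz -20: n 19 x med 9.4 min 2.8 max 12.3 y 1.5
toolz -10: n 18 x med 8.3 min -0.9 max 15.6 y 3.1
toolz 0: n 10 x med 9.7 min 7.1 max 11.6 y 1.4
toolz 10: n 12 x med 7.1 min -1.4 max 10.9 y 2.7
toolz 20: n 15 x med 7.4 min 4.3 max 12.1 y 1.7
toolz 30: n 13 x med 8.4 min 5.9 max 10.4 y 1.4
toolz 40: n 13 x med 8.1 min 4.9 max 12.3 y 1.8
tcp [518.4 -48.2  59.6] bx -125.1 by -1.1 F [-0.  -0.1  0.3]
104 dX/dz [-1.87656117e-02 -1.32171090e+02] dY/dz [-0.00347117  0.62377829] z 8.734122431813242 84.01306701299808 tilt deg -1.0750641658839273
```

>>> {"name": "apply_moves", "arguments": {"deltas": [{"x":0,"y":0,"z":-25,"roll":0},{"x":0,"y":0,"z":-60,"roll":0},{"x":0,"y":0,"z":-95,"roll":0},{"x":0,"y":0,"z":-130,"roll":0},{"x":0,"y":0,"z":-165,"roll":0},{"x":0,"y":0,"z":-200,"roll":0},{"x":-15,"y":2,"z":-222,"roll":0},{"x":-35,"y":4,"z":-230,"roll":0},{"x":-60,"y":7,"z":-230,"roll":-0.03},{"x":-85,"y":10,"z":-230,"roll":-0.06},{"x":-108,"y":13,"z":-230,"roll":-0.09},{"x":-122,"y":15,"z":-230,"roll":-0.11},{"x":-127,"y":15,"z":-230,"roll":-0.11},{"x":-127,"y":15,"z":-230,"roll":-0.11},{"x":-127,"y":15,"z":-230,"roll":-0.11},{"x":-127,"y":15,"z":-230,"roll":-0.11}]}}

```text
time_s: 28.27
tcp_pos: [591.4, 56.4, 289.7]
tcp_rot: [[-0.579, -0.815, -0.0], [-0.815, 0.579, -0.002], [0.002, -0.001, -1.0]]
wrist_force: [0.1, -0.4, -0.7]
grip_width: 0.303
gripper_force: 30.0
```

```bash
python3 t.py
```

```text
tcp [591.4  56.4 289.7] bx 2.3 by 0.2 F [ 0.1 -0.4 -0.7]
158 dX/dz [-0.03946143  5.53225757] dY/dz [0.00608956 0.65776647] z 230.76512692321816 314.1246033948793 tilt deg -2.2598007064095476
```

>>> {"name": "apply_moves", "arguments": {"deltas": [{"x":0,"y":0,"z":20,"roll":0},{"x":0,"y":0,"z":35,"roll":0},{"x":0,"y":0,"z":50,"roll":0},{"x":0,"y":0,"z":65,"roll":0},{"x":0,"y":0,"z":80,"roll":0},{"x":0,"y":0,"z":80,"roll":0}]}}

```text
time_s: 28.82
tcp_pos: [590.2, 55.8, 206.4]
tcp_rot: [[-0.58, -0.815, -0.005], [-0.815, 0.58, -0.003], [0.005, 0.002, -1.0]]
wrist_force: [-1.0, -2.0, -2.1]
grip_width: 0.308
gripper_force: 30.0
```

```bash
python3 t.py
```

```text
tcp [590.2  55.8 206.4] bx 1.1 by 0.8 F [-1.  -2.  -2.1]
135 dX/dz [-0.02383646 -2.21945378] dY/dz [-0.02353734  7.2773458 ] z 148.3558443052082 231.22415617532462 tilt deg -1.3654700548174454
```

>>> {"name": "apply_moves", "arguments": {"deltas": [{"x":0,"y":0,"z":12,"roll":0},{"x":0,"y":0,"z":24,"roll":0},{"x":0,"y":0,"z":36,"roll":0},{"x":0,"y":0,"z":46,"roll":0},{"x":0,"y":0,"z":53,"roll":0},{"x":0,"y":0,"z":58,"roll":0},{"x":0,"y":0,"z":58,"roll":0},{"x":0,"y":0,"z":58,"roll":0}]}}

```text
time_s: 29.53
tcp_pos: [591.3, 56.9, 150.8]
tcp_rot: [[-0.578, -0.816, -0.002], [-0.816, 0.578, -0.002], [0.003, 0.0, -1.0]]
wrist_force: [-1.7, -1.9, -1.3]
grip_width: 0.306
gripper_force: 30.0
```

```bash
python3 t.py; python3 u.py
```

```text
tcp [591.3  56.9 150.8] bx 2.7 by 0.6 F [-1.7 -1.9 -1.3]
67 dX/dz [-0.04081224  0.87343181] dY/dz [-0.0295304   7.40518909] z 130.9581028215856 174.96561325808665 tilt deg -2.3370722972172735
toolz -40: n 31 x med 1.2 min -12.2 max 8.6 y -0.8
toolz -30: n 27 x med 7.4 min -14.3 max 11.5 y 2.3
toolz -20: n 17 x med 8.8 min 3.0 max 15.8 y 0.5
toolz -10: n 16 x med 8.1 min 1.3 max 14.3 y 1.2
toolz 0: n 16 x med 8.0 min 3.5 max 11.7 y 4.6
toolz 10: n 11 x med 6.8 min 0.3 max 10.6 y 3.2
```

>>> {"name": "apply_moves", "arguments": {"deltas": [{"x":0,"y":0,"z":0,"roll":0},{"x":0,"y":0,"z":0,"roll":0},{"x":0,"y":0,"z":0,"roll":0},{"x":0,"y":0,"z":0,"roll":0},{"x":0,"y":0,"z":0,"roll":0},{"x":0,"y":0,"z":0,"roll":0},{"x":0,"y":0,"z":0,"roll":0}], "hand": 0.7}}

```text
time_s: 30.22
tcp_pos: [591.7, 57.0, 151.6]
tcp_rot: [[-0.578, -0.816, 0.0], [-0.816, 0.578, -0.002], [0.001, -0.001, -1.0]]
wrist_force: [-1.6, -0.3, 0.9]
grip_width: 0.699
gripper_force: 0.8
```

```bash
python3 t.py; python3 u.py
```

```text
tcp [591.7  57.  151.6] bx 3.0 by 0.3 F [-1.6 -0.3  0.9]
```

The stick is gone from between the fingers. Next I withdraw straight up.

>>> {"name": "apply_moves", "arguments": {"deltas": [{"x":0,"y":0,"z":-20,"roll":0},{"x":0,"y":0,"z":-45,"roll":0},{"x":0,"y":0,"z":-75,"roll":0},{"x":0,"y":0,"z":-110,"roll":0},{"x":30,"y":0,"z":-140,"roll":0},{"x":65,"y":0,"z":-150,"roll":0},{"x":100,"y":0,"z":-150,"roll":0},{"x":130,"y":0,"z":-150,"roll":0},{"x":150,"y":0,"z":-150,"roll":0},{"x":150,"y":0,"z":-150,"roll":0},{"x":150,"y":0,"z":-150,"roll":0}]}}

```text
time_s: 31.23
tcp_pos: [508.4, -43.3, 301.5]
tcp_rot: [[-0.603, -0.798, -0.0], [-0.798, 0.603, -0.009], [0.007, -0.005, -1.0]]
wrist_force: [0.6, 0.6, 0.1]
grip_width: 0.699
gripper_force: 0.0
```

Run:
```python
from h import *
bx=np.array([.58,.814])
for n in('scene','top'):
    p,d=grab(n);P=pts(n,d);h=cv2.cvtColor(p,cv2.COLOR_RGB2HSV)
    o=(h[...,0]>5)&(h[...,0]<17)&(h[...,1]>200)&(h[...,2]>90)&(d>0)&(P[...,2]>100)&(P[...,2]<240)
    q=P[o];X=(q[:,:2]-[590.2,54.4])@bx;print(n,'flap',np.polyfit(X,q[:,2],1),X.min(),X.max(),len(X))
    m=((h[...,0]>18)&(h[...,0]<34)&(h[...,1]>140)&(h[...,2]>40)&(d>0)).astype(np.uint8)
    k,l,s,c=cv2.connectedComponentsWithStats(m)
    for i in range(1,k):
        if s[i][4]>20:print(c[i].round(),s[i][4],P[l==i].mean(0).round())
```

```text
scene flap [  0.53126175 196.57873959] -42.96101484371286 46.23884878329054 580
[367. 154.] 169 [1017.  -93.   57.]
[322. 274.] 113 [ 515. -241.   45.]
[338. 286.] 118 [ 506. -297.   44.]
top flap [  0.5801844 198.7538867] -40.822662308769736 40.827796461630484 1457
[303.  46.] 93 [1015.  -88.   69.]
[124. 163.] 499 [656. 507.  22.]
[372. 201.] 43 [ 509. -290.   53.]
```

The flap is shut: its slope of 0.58 and height of 198.8 mm match flush. The large stick is nowhere outside the bin, and the other objects have not moved.

```bash
python3 -c "from station import order; print(order.sign_off())"
```

```text
the job is handed in; nothing more can be done
None
```

The used-up glue stick is in the grey bin and the flap measures shut. The first push hit the mouth's lower lip, so I stood the stick back on the desk and regripped it before it went in. I handed the job in at about 31 s of the 40 s allowed; sign-off returned no verdict.

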